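Flip the kiln-queue marker of the lantern's board

TASK

The pumpkin lantern is glazed and its board may go to the kiln: with the fingertips, gently flip the hinged wooden paddle on the lantern's board over its pivot (pushing its upright thumb tab away raises it) until it lies flat on the far side with its disc face up. Only push it, do not grip it, and do not shove hard. Leave the bowl's paddle, the pots, the glaze cup and the brush jar as they are, then move clear.

Things in the scene. Friction and masses are not known exactly. Their poses are not given: they have to be found in the camera images.
- lantern_flag (a joint): hinge angle of the paddle on the lantern board: 0 = level on the near (-x of pivot) side, face of two dark bars up; 1.57 = upright; 3.14 = level on the far side, face of one dark disc up, against its stop. Starts at 0 to 0.3. The one to flip. The hinge is a little stiff (0.035 N m): the paddle stays at any angle where it is left; about 1 N at its free end moves it.
- bowl_flag (a joint): hinge angle of the paddle on the bowl board: 0 = level on the near (-x of pivot) side, face of two dark bars up; 1.57 = upright; 3.14 = level on the far side, face of one dark disc up, against its stop. Starts at 0 to 0.3; must stay so. The hinge is a little stiff (0.035 N m): the paddle stays at any angle where it is left; about 1 N at its free end moves it.
- lantern_pivot (a point): centre of the hinge line of the lantern board's marker, 92 mm above the table, midway between two wooden cheeks (22 mm along x, inner faces 72 mm apart, tops 10 mm above hinge line). x axis: level, from the side where the paddle starts (the robot's side) to the far side; y: along the hinge; z up. The space under the paddle is open but for a footing 50 mm along x, 20 mm high, under the hinge.
- bowl_pivot (a point): centre of the hinge line of the bowl board's marker, 92 mm above the table, midway between two wooden cheeks (22 mm along x, inner faces 72 mm apart, tops 10 mm above hinge line). x axis: level, from the side where the paddle starts (the robot's side) to the far side; y: along the hinge; z up. The space under the paddle is open but for a footing 50 mm along x, 20 mm high, under the hinge.
- lantern_flag_tip (a point): middle of the rounded free end of the paddle on the lantern's board, moving with it. The paddle is a flat piece of bare wood, 60 mm wide along the hinge, 5 mm thick, its free end 85 mm from the hinge line; this point is at half its thickness. At the hinge a thumb tab, 24 mm wide along the hinge, 6 mm thick, stands 50 mm out, square to the bar face: straight up at angle 0, to the far side at 1.57, straight down at 3.14.
- bowl_flag_tip (a point): middle of the rounded free end of the paddle on the bowl's board, moving with it. The paddle is a flat piece of bare wood, 60 mm wide along the hinge, 5 mm thick, its free end 85 mm from the hinge line; this point is at half its thickness. At the hinge a thumb tab, 24 mm wide along the hinge, 6 mm thick, stands 50 mm out, square to the bar face: straight up at angle 0, to the far side at 1.57, straight down at 3.14.
- lantern_board: fixed brown ware board under the lantern, 200 (x) by 260 (y) by 12 mm thick, with the marker's stand; origin under its centre; the marker's pivot lies at its y = +65 mm, the pot stands on its -y half
- bowl_board: fixed brown ware board under the bowl, the same size and layout as the lantern's board
- lantern: loose clay pumpkin lantern, 85 mm across, 116 mm high with its curled stem, white glaze above grey clay, dark round holes; origin at the centre of its underside; stands on the lantern's board beside the marker
- bowl: loose grey clay bowl, 90 mm across, 55 mm high; origin at the centre of its underside; stands on the bowl's board beside the marker
- glaze_cup: loose small white plastic glaze cup, 56 mm across, 34 mm high, at the far corner of the lantern's board; origin at the centre of its underside
- jar: loose greenish glass brush jar, 72 mm across, 100 mm high, brushes up to 190 mm; origin at the centre of its underside; stands beyond the boards
Mind the look-alikes: they are no part of the job. What is shaped like the lantern but orange or red is not meant. What is meant by the jar is not red, and is the smaller of those in its own colour.

How it is judged:
By the outcome, as a careful person would: the job done as asked, in the order asked, and still so for the second after the job is handed in, with the robot touching nothing.
It also fails if it takes over 45 s, if anything falls off the work surface, if the arm or the gripper's body presses on something with over 40 N, if the wrist force passes 120 N, or if a joint passes its speed limit or range.

ROBOT

A 6-joint arm with a two-finger parallel gripper is mounted at the origin on the work surface. World frame = base frame: x ahead of the robot, y to its left, z up, the work surface at z = 0. Lengths are in m, angles in rad, forces in N, time in s.
With the tool pointing down it reaches from about 0.225 to 0.875 m from the base axis. Payload 3.4 kg.
Tool frame: the origin (TCP) lies between the finger pads; the fingertips stand 8 mm ahead of it and the grasp point (between the pads) lies 11 mm behind it; z points along the fingers, y is the line along which they close (so a half turn about z gives the same grasp; the last joint's range is limited). The gripper opens to 85 mm and grips with 20 to 120 N. Pads are 22 mm wide; open, the fingers measure 114 mm over their backs; the gripper's body (76 mm by 85 mm) begins 54 mm behind the grasp point. The pads swing forward as they close: fully open they stand 13 mm farther back than shut.
Start: joints at [-1.253, 0.276, 1.505, -0, 1.361, -0.121], TCP at [0.244, -0.521, 0.239] pointing down, gripper open.
Joint ranges: [-2.89, 2.89], [-0.75, 2.08], [0.22, 2.7], [-1.18, 4.32], [0.11, 2.71], [-2.7, 2.7]. Speed limits (rad/s): [2.57, 2.57, 3.14, 3.14, 3.14, 3.14].

INTERFACE

Orientations are given as a unit quaternion [w, x, y, z].
In Python, from rig import manip, optics, finder gives the robot as it stands.
- The arm moves only by the tool servo_tool, never from a script. Its argument "increments" is a list of rows, each a list of 7 numbers: the shift along the tool's x, y, z in cm, then the turn, a rotation vector about the tool's x, y, z in degrees, then the closure, from -1 (fully open) to 1 (shut). In form: [[x, y, z, rx, ry, rz, gripper], ...]. A call has exactly 5 rows; each row shifts and turns the commanded pose from where the row before left it, along the tool's axes as they then stand; what a row does not reach is not made up. A row lasts 1/10 s, in which the tool goes at most 50 mm and 8.59 degrees, less where a joint would pass 70% of its speed; a pose out of reach is approached as far as the arm can. A call is refused whole if a number of a shift passes 5 or a number of a turn 8.59, either way. A call with a gripper value outside its range is refused whole. The fingers move at their own pace and stop on an object; "squeeze" is the grip in N (left out, the last holds). Time passes only in rows, so rows that do not move let the fingers close, or fill a call up. It gives the time, the measured TCP pose, the force, the opening and the grip force at its end, in the units of the state.
- manip.get_state(): the state, without advancing time (a new reading comes with each control period).
- optics.get_image(name): name is "side" or "top"; returns the picture (480x640x3 uint8, red, green, blue); there is no depth.
- optics.get_calibration(name): a dict with "fov_y" (degrees; the focal length in pixels is half the picture's height over the tangent of half this angle, whatever the lens; pixels are square), "cx", "cy" (the principal point, pixels), "world_to_cam" (4x4, takes a point from world to camera coordinates). Camera axes: x right, y down, z forward; pixel columns grow to the right and rows downward; lengths in m; the calibration is good to about 2 mm. A picture is of the moment at which its call begins. get_calibration takes no time and is no camera call.
- manip.sign_off(): hands the job in; it is judged then, once.
Trained networks look in the newest picture that a camera, given by its name, has taken for a name from the list of things; names that differ only in an ending like _2 or _b are one class to them, and where a whole thing is asked for, a point or a joint stands for the part that bears it (a point fixed in the world has none). Each returns a list of dicts, best first, with "p" (0 to 1); they miss things now and then, are a little off and sometimes report something else, mostly with a low value. They report only what shows in the picture. A call takes as long as a camera call. They do not tell look-alikes from the thing itself.
- finder.silhouettes(label, camera): "region" (480x640 bool, what is visible of it) and "box" ([centre column, centre row, width, height] in pixels, round what is visible of it).
- finder.tip_of(label, camera): "at" ([column, row] in pixels: a listed point, or the origin of a listed thing).
The state is a dict: "clock": time; "qpos": joint angles; "qd": joint speeds; "effort": joint torques, N m; "position": TCP position; "ee_rot": TCP orientation; "contact_force": force on the tool from outside, world axes, zero at the start; "moment": the same for the moment, N m; "width": finger opening in m; "gripper_force": force on a finger pad.
Only numpy, scipy, OpenCV 4.12 (cv2) and the standard library are available. Lean on these libraries where they do the work, as an engineer would, in place of code of your own. Each camera call takes 0.05 s, during which the arm holds its last target. There are 200 camera calls.

## Working session

There is one attempt and no reset: what is moved stays moved. The work goes in short steps, Python scripts to look and compute and a tool call to move; the robot and the scene stay as the last step left them, time stands still between calls to the robot, and variables do not carry over. Pictures are saved under pics/ and viewed, at most 10 in all, crops included, and the job is handed in when it is done.

Besides the shell and the picture viewer there is one more tool, called after "Emit:" by a JSON object that holds its "fn" and its "kwargs", one argument or row to a line. servo_tool: Moves the arm, as the interface text tells. Its arguments: {"type":"object","properties":{"increments":{"type":"array","items":{"type":"array","items":{"type":"number"}}},"squeeze":{"type":"number"}},"required":["increments"]}

```bash
mkdir -p pics
cat > h.py <<'E'
import numpy as np, cv2
from rig import manip, optics, finder
def cal(n):
    c=optics.get_calibration(n); f=240/np.tan(np.radians(c['fov_y']/2)); return f,c['cx'],c['cy'],np.array(c['world_to_cam'])
def proj(n,P):
    f,cx,cy,T=cal(n); p=T[:3,:3]@np.array(P)+T[:3,3]; return np.array([cx+f*p[0]/p[2],cy+f*p[1]/p[2]])
def ray(n,uv):
    f,cx,cy,T=cal(n); R=T[:3,:3]; d=R.T@np.array([(uv[0]-cx)/f,(uv[1]-cy)/f,1]); return -R.T@T[:3,3],d
def atz(n,uv,z):
    o,d=ray(n,uv); return o+d*(z-o[2])/d[2]
def tri(a,b):
    (o,d),(p,e)=ray('top',a),ray('side',b)
    s=np.linalg.lstsq(np.c_[d,-e],p-o,rcond=None)[0]; A=o+d*s[0];B=p+e*s[1]; return (A+B)/2,np.linalg.norm(A-B)
E
python3 - <<'E'
from h import *
np.set_printoptions(precision=3,suppress=True)
for n in('top','side'):
    cv2.imwrite(f'pics/{n}0.png',optics.get_image(n)[:,:,::-1])
    print(n,ray(n,(320,240)),optics.get_calibration(n)['fov_y'])
    for l in('lantern_pivot','bowl_pivot','lantern_flag_tip','bowl_flag_tip','lantern_board','lantern','bowl','glaze_cup','jar'):
        print(l,[(np.round(r['at']),round(r['p'],2)) for r in finder.tip_of(l,n)][:4])
print(manip.get_state())
E
```

```text
top (array([ 0.413, -0.02 ,  1.008]), array([ 0.183,  0.028, -0.983])) 44.929893396853785
lantern_pivot [(array([151., 294.]), 0.92)]
bowl_pivot [(array([425., 285.]), 0.82)]
lantern_flag_tip [(array([150., 345.]), 0.85), (array([499., 316.]), 0.48)]
bowl_flag_tip [(array([419., 343.]), 0.9)]
lantern_board [(array([207., 292.]), 0.79)]
lantern [(array([246., 302.]), 0.83), (array([217., 409.]), 0.78), (array([328., 295.]), 0.67)]
bowl [(array([498., 314.]), 0.56)]
glaze_cup [(array([244., 249.]), 0.71)]
jar [(array([397., 114.]), 0.73), (array([318., 132.]), 0.67), (array([238., 152.]), 0.65)]
side (array([ 0.399, -0.453,  0.673]), array([ 0.229,  0.581, -0.781])) 55.93931134728561
lantern_pivot [(array([237., 143.]), 0.95), (array([316., 320.]), 0.5)]
bowl_pivot [(array([316., 321.]), 0.66)]
lantern_flag_tip [(array([189., 143.]), 0.96)]
bowl_flag_tip [(array([257., 332.]), 0.69), (array([331., 387.]), 0.62)]
lantern_board [(array([248., 197.]), 0.66), (array([427., 221.]), 0.42)]
lantern [(array([161., 232.]), 0.96), (array([279., 280.]), 0.62), (array([253., 222.]), 0.57)]
bowl [(array([321., 436.]), 0.9), (array([254., 333.]), 0.6)]
glaze_cup [(array([297., 204.]), 0.68), (array([314., 323.]), 0.32), (array([236., 145.]), 0.22)]
jar [(array([427., 221.]), 0.59), (array([486., 272.]), 0.58), (array([374., 182.]), 0.57)]
{'clock': 1.0, 'qpos': array([-1.253,  0.276,  1.505, -0.   ,  1.361, -0.121]), 'qd': array([ 0.001, -0.001,  0.   ,  0.001,  0.   ,  0.   ]), 'effort': array([ -0.   , -41.667, -24.61 ,  -0.   ,   0.   ,  -0.   ]), 'position': array([ 0.244, -0.521,  0.239]), 'ee_rot': array([0.   , 0.976, 0.218, 0.   ]), 'contact_force': array([-0.558, -0.251,  0.117]), 'moment': array([0.038, 0.076, 0.015]), 'gripper_force': 0.0, 'width': 0.08547722979250293}
```

View pics/top0.png

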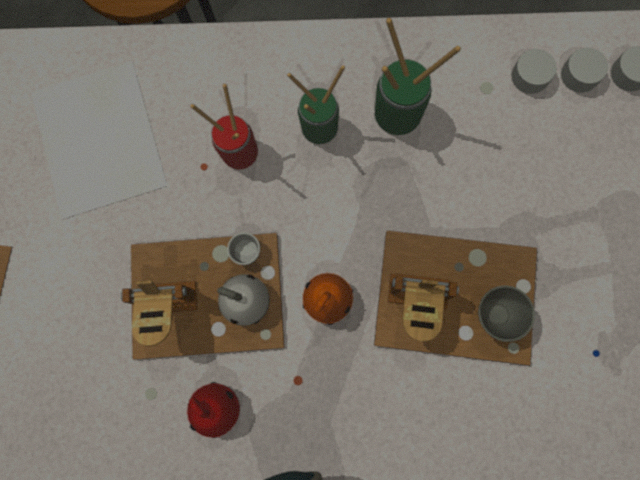

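View pics/side0.png

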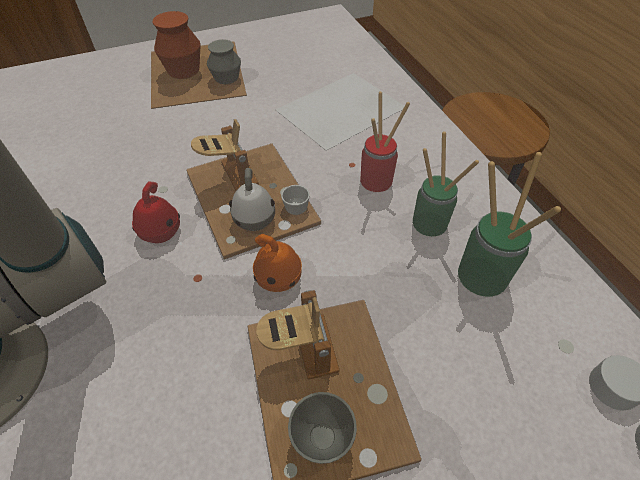

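Top view: three pumpkins, at (243,300) white/grey, (328,298) orange and (213,410) red. The white one is the lantern, so its board is the left one, with its paddle at (152,320), pivot about (155,292) and bars up. The bowl's board is on the right, its paddle at (424,315). Jar: the smaller green one at (318,115). I'll confirm in one crop and measure.

Run:
```python
from h import *
np.set_printoptions(precision=4,suppress=True)
im=optics.get_image('top'); cv2.imwrite('pics/crop1.png',cv2.resize(im[215:375,110:310,::-1],None,fx=4,fy=3.75,interpolation=cv2.INTER_CUBIC)[:600,:800])
optics.get_image('side')
g=lambda l,n:finder.tip_of(l,n)[0]['at']
for l in('lantern_pivot','lantern_flag_tip','lantern','glaze_cup'):
    a,b=g(l,'top'),g(l,'side'); print(l,a,b,*tri(a,b), atz('top',a,.092),atz('side',b,.092))
# board corners top (z=.012)
for c in((132,244),(278,234),(284,348),(133,359)): print(c,atz('top',c,.012))
r=finder.silhouettes('lantern_board','top')[0]; print(r['p'],r['box'],cv2.minAreaRect(np.argwhere(r['region'])[:,::-1].astype(np.float32)))
```

```text
lantern_pivot [150.5, 292.9] [236.0, 145.0] [0.5044 0.2814 0.0796] 0.002455562406562179 [0.5019 0.2774 0.092 ] [0.5034 0.266  0.092 ]
lantern_flag_tip [146.9, 346.9] [190.5, 145.2] [0.4179 0.2726 0.1128] 0.0013541382892494863 [0.4174 0.2794 0.092 ] [0.4194 0.2995 0.092 ]
lantern [250.8, 299.8] [276.9, 281.0] [ 0.523   0.1709 -0.2742] 0.007664653438407065 [0.4888 0.1166 0.092 ] [ 0.4772 -0.0704  0.092 ]
glaze_cup [245.2, 251.3] [294.8, 204.0] [0.5784 0.1384 0.018 ] 0.0014126259315742284 [0.5667 0.1265 0.092 ] [0.5574 0.0716 0.092 ]
(132, 244) [0.5965 0.3402 0.012 ]
(278, 234) [0.6099 0.0818 0.012 ]
(284, 348) [0.4135 0.0713 0.012 ]
(133, 359) [0.3978 0.3285 0.012 ]
0.93 [201.6, 292.6, 163.9, 131.0] ((200.68235778808594, 295.3705749511719), (116.50199127197266, 161.13934326171875), 85.60128784179688)
```

View pics/crop1.png

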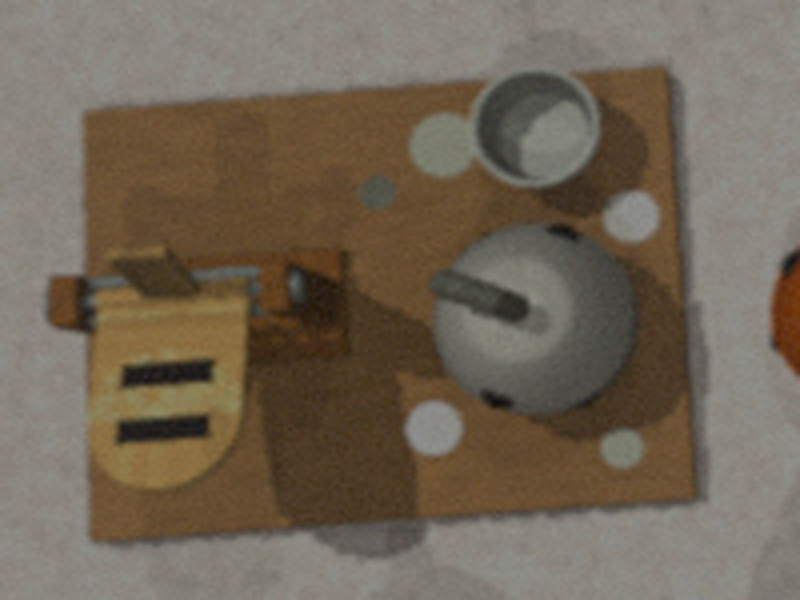

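The crop confirms it: the white-glazed lantern stands on this board, the paddle shows its two bars and sits on the left half, the tab is near crop (150,270), and the hinge centre is about crop (180,280), i.e. pixel (155,290).

Pivot ≈ (0.503, 0.270, 0.092), which matches board centre + 65 mm at a yaw of 3.2°. Paddle angle is about 0.25. I'll shut the gripper, align with the board and travel over.

Emit:
{"fn": "servo_tool", "kwargs": {
  "increments": [
    [0, 0, 0, 0, 0, 7.3, 1],
    [0, 0, 0, 0, 0, 7.3, 1],
    [0, 0, 0, 0, 0, 7.4, 1],
    [1.4, -4.2, 0, 0, 0, 0, 1],
    [1.4, -4.2, 0, 0, 0, 0, 1]
  ],
  "squeeze": 20
}}

```text
clock: 2.05
position: [0.2677, -0.4349, 0.2388]
ee_rot: [-0.0, 1.0, 0.026, 0.0]
contact_force: [0.2, 0.9, 0.5]
width: 0.0125
gripper_force: 0.0
```

Emit:
{"fn": "servo_tool", "kwargs": {
  "increments": [
    [1.4, -4.2, 0, 0, 0, 0, 1],
    [1.4, -4.2, 0, 0, 0, 0, 1],
    [1.4, -4.2, 0, 0, 0, 0, 1],
    [1.4, -4.2, 0, 0, 0, 0, 1],
    [1.4, -4.2, 0, 0, 0, 0, 1]
  ]
}}

```text
clock: 2.55
position: [0.3262, -0.22, 0.2395]
ee_rot: [0.0, 1.0, 0.027, 0.0]
contact_force: [1.5, -0.5, -0.1]
width: 0.0002
gripper_force: 0.0
```

Emit:
{"fn": "servo_tool", "kwargs": {
  "increments": [
    [1.4, -4.2, 0, 0, 0, 0, 1],
    [1.4, -4.2, 0, 0, 0, 0, 1],
    [1.4, -4.2, 0, 0, 0, 0, 1],
    [1.4, -4.2, 0, 0, 0, 0, 1],
    [1.4, -4.2, 0, 0, 0, 0, 1]
  ]
}}

```text
clock: 3.05
position: [0.3846, -0.0064, 0.2397]
ee_rot: [0.0, 1.0, 0.027, 0.001]
contact_force: [1.6, -0.2, 0.4]
width: 0.0
gripper_force: 0.0
```

Emit:
{"fn": "servo_tool", "kwargs": {
  "increments": [
    [1.5, -4.4, 0, 0, 0, 0, 1],
    [1.5, -4.4, 0, 0, 0, 0, 1],
    [1.5, -4.4, 0, 0, 0, 0, 1],
    [1.5, -4.4, 0, 0, 0, 0, 1],
    [1.5, -4.4, 0, 0, 0, 0, 1]
  ]
}}

```text
clock: 3.55
position: [0.4474, 0.2177, 0.2395]
ee_rot: [0.0, 1.0, 0.028, 0.0]
contact_force: [1.2, 0.0, -0.1]
width: -0.0005
gripper_force: 0.0
```

Emit:
{"fn": "servo_tool", "kwargs": {
  "increments": [
    [1.0, -3.0, 0, 0, 0, 0, 1],
    [0.5, -1.2, 0, 0, 0, 0, 1],
    [0, 0, 2.5, 0, 0, 0, 1],
    [0, 0, 2.5, 0, 0, 0, 1],
    [0, 0, 0, 0, 0, 0, 1]
  ]
}}

```text
clock: 4.05
position: [0.4574, 0.2568, 0.1863]
ee_rot: [0.002, 1.0, 0.027, -0.004]
contact_force: [0.3, -0.3, -0.6]
width: -0.0001
gripper_force: 0.0
```

Run:
```python
from h import *
p=manip.get_state()['position']; print(p)
t=optics.get_image('top'); s=optics.get_image('side')
a=cv2.resize(t[215:375,90:250,::-1],(400,400)); b=cv2.resize(s[60:220,150:310,::-1],(400,400))
tip=p-[0,0,.008]
for im,n,o in((a,'top',(90,215)),(b,'side',(150,60))):
    for q,c in((tip,(0,0,255)),((.503,.270,.092),(0,255,0))):
        u=(proj(n,q)-o)*2.5; cv2.drawMarker(im,tuple(int(v) for v in u),c,0,10,1)
cv2.imwrite('pics/c2.png',np.hstack([a,b]))
for l in('lantern_pivot','lantern_flag_tip'): print(l,[[(r['at'],r['p']) for r in finder.tip_of(l,n)][:2] for n in('top','side')])
```

```text
[0.45741109 0.2567784  0.18627055]
lantern_pivot [[([153.1, 295.5], 0.68), ([425.9, 285.4], 0.44)], [([234.6, 143.4], 0.87)]]
lantern_flag_tip [[([150.7, 345.5], 0.79)], [([189.8, 143.4], 0.56)]]
```

View pics/c2.png

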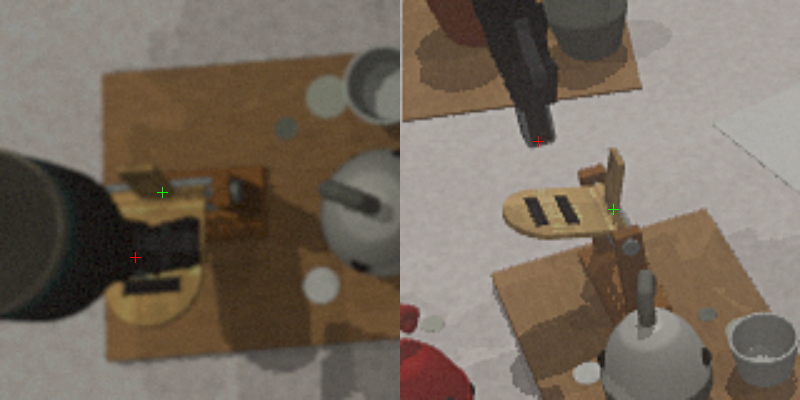

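The picture shows the closed fingertip above the paddle at (135,257) in the left half, and (538,141) in the side half. Green marks the hinge, and the tab stands just beyond it. I'll shift sideways and forward, then descend between the paddle face and the tab.

Emit:
{"fn": "servo_tool", "kwargs": {
  "increments": [
    [2.0, -1.2, 0, 0, 0, 0, 1],
    [0, 0, 2.0, 0, 0, 0, 1],
    [0, 0, 2.0, 0, 0, 0, 1],
    [0, 0, 1.8, 0, 0, 0, 1],
    [0, 0, 0, 0, 0, 0, 1]
  ]
}}

```text
clock: 4.85
position: [0.4781, 0.2708, 0.1299]
ee_rot: [0.001, 1.0, 0.027, -0.002]
contact_force: [-0.5, -0.4, -0.7]
width: 0.0003
gripper_force: 0.0
```

```bash
cat > look.py <<'E'
from h import *
import sys
p=manip.get_state()['position']; print(p,manip.get_state()['contact_force'])
t=optics.get_image('top'); s=optics.get_image('side')
a=cv2.resize(t[215:375,90:250,::-1],(400,400)); b=cv2.resize(s[60:220,150:310,::-1],(400,400))
cv2.imwrite(sys.argv[1],np.hstack([a,b]))
E
python3 look.py pics/c3.png
```

```text
[0.47806026 0.27080848 0.12989016] [-0.45103207 -0.38238324 -0.74221151]
```

View pics/c3.png

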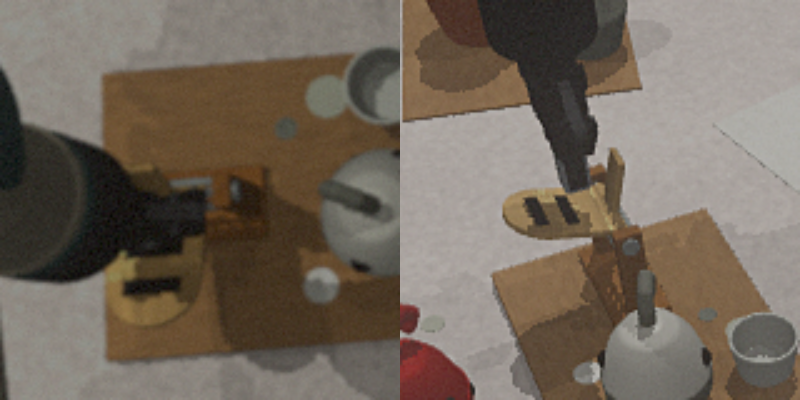

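The fingertip is now between the paddle face and the tab, at (575,185) in the right half. I'll lower it a little and push the tab away slowly.

Emit:
{"fn": "servo_tool", "kwargs": {
  "increments": [
    [0.5, 0, 0.8, 0, 0, 0, 1],
    [0.6, 0, 0, 0, 0, 0, 1],
    [0.6, 0, 0, 0, 0, 0, 1],
    [0.6, 0, 0, 0, 0, 0, 1],
    [0.6, 0, 0, 0, 0, 0, 1]
  ]
}}

```text
clock: 5.45
position: [0.5082, 0.273, 0.1232]
ee_rot: [0.0, 1.0, 0.027, -0.001]
contact_force: [-2.4, -0.1, -0.8]
width: 0.0001
gripper_force: 0.8
```

Emit:
{"fn": "servo_tool", "kwargs": {
  "increments": [
    [0.6, 0, 0, 0, 0, 0, 1],
    [0.6, 0, 0, 0, 0, 0, 1],
    [0.6, 0, 0, 0, 0, 0, 1],
    [0.6, 0, 0, 0, 0, 0, 1],
    [0.5, 0, 0, 0, 0, 0, 1]
  ]
}}

```text
clock: 5.95
position: [0.5382, 0.2748, 0.1234]
ee_rot: [-0.0, 1.0, 0.027, 0.001]
contact_force: [0.1, -0.5, 0.3]
width: 0.0001
gripper_force: 0.1
```

```bash
python3 look.py pics/c4.png
```

```text
[0.53818432 0.27476682 0.12342901] [ 0.13426255 -0.47264245  0.25590723]
```

View pics/c4.png

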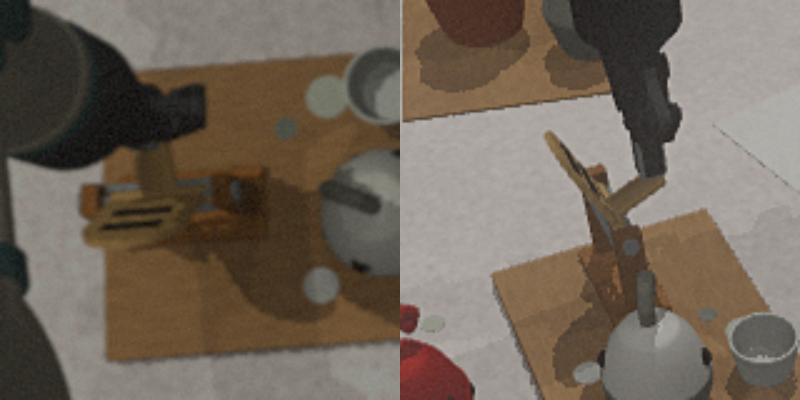

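The paddle now stands at about 60°, its tip at (550,135) and the tab leaning far. Next I go up and over, and come down behind its back face on the robot side.

Emit:
{"fn": "servo_tool", "kwargs": {
  "increments": [
    [0, 0, -3.0, 0, 0, 0, 1],
    [0, 0, -3.0, 0, 0, 0, 1],
    [0, 0, -3.0, 0, 0, 0, 1],
    [-2.0, 0.2, 0, 0, 0, 0, 1],
    [-3.0, 0.2, 0, 0, 0, 0, 1]
  ]
}}

```text
clock: 6.55
position: [0.4893, 0.2683, 0.2145]
ee_rot: [-0.001, 1.0, 0.027, 0.002]
contact_force: [-1.3, 0.8, 0.4]
width: -0.0001
gripper_force: 0.0
```

Emit:
{"fn": "servo_tool", "kwargs": {
  "increments": [
    [-3.5, 0, 0, 0, 0, 0, 1],
    [-3.5, 0, 0, 0, 0, 0, 1],
    [0, 0, 3.0, 0, 0, 0, 1],
    [0, 0, 3.0, 0, 0, 0, 1],
    [0, 0, 0.8, 0, 0, 0, 1]
  ]
}}

```text
clock: 7.05
position: [0.4155, 0.2633, 0.1431]
ee_rot: [0.001, 1.0, 0.028, -0.002]
contact_force: [-1.0, -0.0, -1.0]
width: -0.0
gripper_force: 0.0
```

Emit:
{"fn": "servo_tool", "kwargs": {
  "increments": [
    [1.5, 0, 0, 0, 0, 0, 1],
    [1.0, 0, 0, 0, 0, 0, 1],
    [0.8, 0, 0, 0, 0, 0, 1],
    [0.8, 0, 0, 0, 0, 0, 1],
    [0.8, 0, 0, 0, 0, 0, 1]
  ]
}}

```text
clock: 7.55
position: [0.4676, 0.2669, 0.1458]
ee_rot: [-0.0, 1.0, 0.027, 0.0]
contact_force: [-0.6, -0.1, -1.2]
width: -0.0002
gripper_force: 0.3
```

Emit:
{"fn": "servo_tool", "kwargs": {
  "increments": [
    [0.8, 0, 0, 0, 0, 0, 1],
    [0.8, 0, 0, 0, 0, 0, 1],
    [0.8, 0, 0, 0, 0, 0, 1],
    [0.8, 0, 0, 0, 0, 0, 1],
    [0.8, 0, 0, 0, 0, 0, 1]
  ]
}}

```text
clock: 8.05
position: [0.5067, 0.2689, 0.1449]
ee_rot: [0.0, 1.0, 0.027, -0.0]
contact_force: [-0.2, -0.6, 0.3]
width: 0.0001
gripper_force: 0.3
```

```bash
python3 look.py pics/c5.png
```

```text
[0.50668095 0.268897   0.14492926] [-0.2068419  -0.58499875  0.34687336]
```

View pics/c5.png

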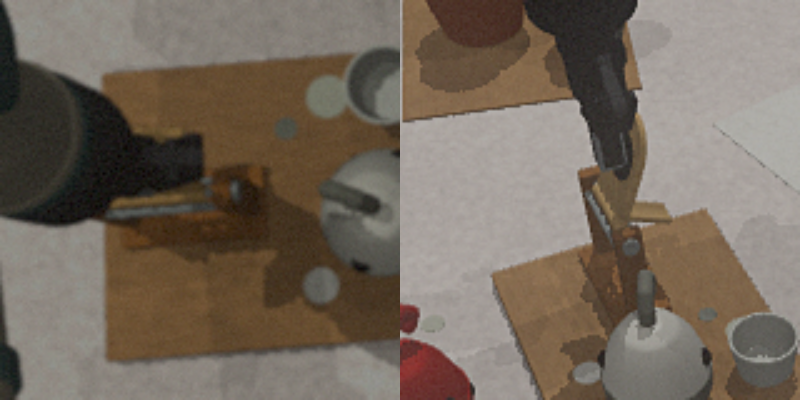

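The paddle is just past upright with its top at (637,120). I continue pushing along the arc and then down.

Emit:
{"fn": "servo_tool", "kwargs": {
  "increments": [
    [0.9, 0, 0.1, 0, 0, 0, 1],
    [0.9, 0, 0.1, 0, 0, 0, 1],
    [0.9, 0, 0.2, 0, 0, 0, 1],
    [0.6, 0, 0.5, 0, 0, 0, 1],
    [0.4, 0, 0.6, 0, 0, 0, 1]
  ]
}}

```text
clock: 8.65
position: [0.5446, 0.2711, 0.13]
ee_rot: [-0.0, 1.0, 0.027, 0.001]
contact_force: [-0.7, 0.3, 0.8]
width: -0.0004
gripper_force: 0.2
```

Emit:
{"fn": "servo_tool", "kwargs": {
  "increments": [
    [0.2, 0, 0.6, 0, 0, 0, 1],
    [0.2, 0, 0.6, 0, 0, 0, 1],
    [0, 0, 0.5, 0, 0, 0, 1],
    [0, 0, 0.4, 0, 0, 0, 1],
    [0, 0, 0.2, 0, 0, 0, 1]
  ]
}}

```text
clock: 9.15
position: [0.547, 0.2711, 0.1067]
ee_rot: [0.0, 1.0, 0.027, -0.0]
contact_force: [-0.1, -0.3, 0.4]
width: -0.0003
gripper_force: 0.2
```

```bash
python3 look.py pics/c6.png
```

```text
[0.54697037 0.27112068 0.10673815] [-0.08107323 -0.2795391   0.35684241]
```

View pics/c6.png

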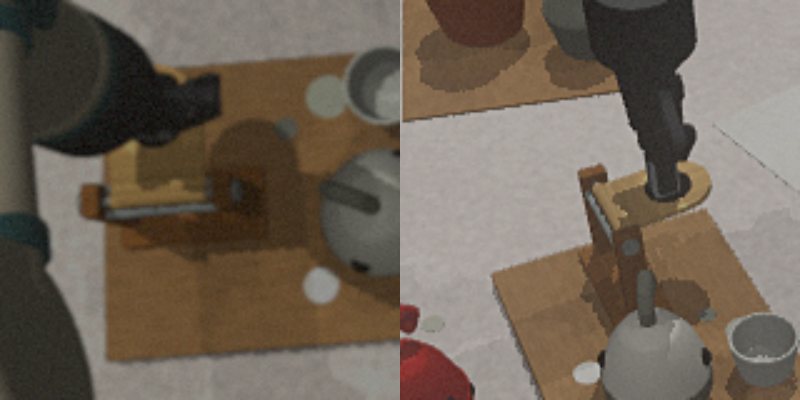

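It is nearly flat (disc under the fingertip at (685,185)). I press down in millimetre steps, watching the force.

Emit:
{"fn": "servo_tool", "kwargs": {
  "increments": [
    [0.2, 0, 0.1, 0, 0, 0, 1],
    [0.2, 0, 0.1, 0, 0, 0, 1],
    [0, 0, 0.1, 0, 0, 0, 1],
    [0, 0, 0.1, 0, 0, 0, 1],
    [0, 0, 0, 0, 0, 0, 1]
  ]
}}

```text
clock: 9.75
position: [0.5514, 0.2714, 0.1032]
ee_rot: [0.0, 1.0, 0.027, 0.0]
contact_force: [0.5, -0.6, -0.8]
width: 0.0001
gripper_force: 0.0
```

Emit:
{"fn": "servo_tool", "kwargs": {
  "increments": [
    [0, 0, 0.1, 0, 0, 0, 1],
    [0, 0, 0.1, 0, 0, 0, 1],
    [0, 0, 0, 0, 0, 0, 1],
    [0, 0, 0, 0, 0, 0, 1],
    [0, 0, 0, 0, 0, 0, 1]
  ]
}}

```text
clock: 10.25
position: [0.5514, 0.2715, 0.1024]
ee_rot: [-0.0, 1.0, 0.027, 0.0]
contact_force: [-1.7, 0.0, 5.4]
width: 0.0002
gripper_force: 3.1
```

The force rose to 5 N with the tip at z = 94.4 mm, which is exactly the flat paddle's top face, so it is on its stop. I lift off and move clear.

Emit:
{"fn": "servo_tool", "kwargs": {
  "increments": [
    [0, 0, -1.0, 0, 0, 0, 1],
    [0, 0, -3.0, 0, 0, 0, 1],
    [0, 0, -4.0, 0, 0, 0, 1],
    [0, 0, -4.0, 0, 0, 0, 1],
    [0, 0, -2.0, 0, 0, 0, 1]
  ]
}}

```text
clock: 10.75
position: [0.5527, 0.272, 0.2458]
ee_rot: [-0.001, 1.0, 0.027, 0.003]
contact_force: [0.0, 0.0, -0.5]
width: 0.0001
gripper_force: 0.0
```

Emit:
{"fn": "servo_tool", "kwargs": {
  "increments": [
    [-4, 2.0, 0, 0, 0, 0, 1],
    [-4, 2.5, 0, 0, 0, 0, 1],
    [-4, 2.5, 0, 0, 0, 0, 1],
    [-4, 2.5, 0, 0, 0, 0, 1],
    [-2, 2.5, 0, 0, 0, 0, 1]
  ]
}}

```text
clock: 11.25
position: [0.3743, 0.1408, 0.2414]
ee_rot: [0.0, 1.0, 0.028, -0.001]
contact_force: [0.8, 0.4, -0.9]
width: 0.0001
gripper_force: 0.0
```

Emit:
{"fn": "servo_tool", "kwargs": {
  "increments": [
    [0, 4, 0, 0, 0, 0, 1],
    [0, 4, 0, 0, 0, 0, 1],
    [0, 4, 0, 0, 0, 0, 1],
    [0, 3, 0, 0, 0, 0, 1],
    [0, 0, 0, 0, 0, 0, 1]
  ]
}}

```text
clock: 11.75
position: [0.3868, -0.0111, 0.2419]
ee_rot: [0.001, 1.0, 0.025, 0.001]
contact_force: [-0.8, 0.4, 0.9]
width: 0.0001
gripper_force: 0.0
```

Run:
```python
from h import *
t=optics.get_image('top'); s=optics.get_image('side')
cv2.imwrite('pics/end.png',np.hstack([cv2.resize(i[:,:,::-1],(400,300)) for i in (t,s)]+[]) if 0 else np.vstack([np.hstack([cv2.resize(i[:,:,::-1],(400,300)) for i in(t,s)]),np.hstack([cv2.resize(t[215:335,90:250,::-1],(400,300)),cv2.resize(s[90:210,170:330,::-1],(400,300))])]))
a,b=[finder.tip_of('lantern_flag_tip',n)[0]['at'] for n in('top','side')]; print(a,b,tri(a,b))
print(manip.get_state()['contact_force'])
```

```text
[149.6, 240.9] [272.6, 131.4] (array([0.58604444, 0.28391226, 0.0883762 ]), np.float64(0.001958184388601218))
[-0.15262916  0.22238298  0.06001037]
```

View pics/end.png

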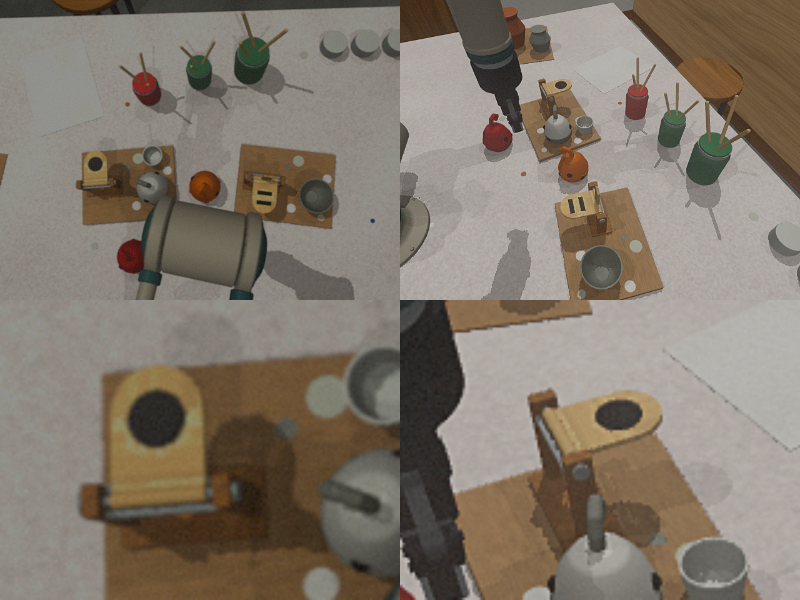

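The picture shows the lantern's paddle flat on the far side with its disc up (tip z ≈ 88 mm, i.e. level). The bowl's paddle, pots, cup and jar are unchanged and the arm is clear, so I hand in.

```bash
python3 -c "
from rig import manip; print(manip.sign_off())"
```

```text
the job is handed in; nothing more can be done
None
```

The lantern's paddle now lies flat on the far side, disc up and against its stop; everything else looks unmoved in the final pictures, the arm is clear, and the job is handed in.

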